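Bring the tall specimen jar under the magnifier

ROBOT

A 7-joint arm with a two-finger parallel gripper is mounted at the origin on the work surface. World frame = base frame: x ahead of the robot, y to its left, z up, the work surface at z = 0. Lengths are in m, angles in rad, forces in N, time in s.
With the tool pointing down it reaches from about 0.425 to 0.875 m from the base axis. Payload 4.7 kg.
Tool frame: the origin (TCP) lies midway between the tips of the shut fingers; the grasp point (between the pads) lies 19 mm behind it; x points along the fingers, z is the direction in which the jaws open and shut, and the axes are right-handed (so a half turn about x gives the same grasp; the last joint's range is limited). The gripper opens to 87 mm and grips with 3 to 60 N. Pads are 19 mm wide; open, the fingers measure 117 mm over their backs; the gripper's body (75 mm by 190 mm) begins 51 mm behind the grasp point.
Start: joints at [1.168, 0.321, -0.07, 1.45, 0.023, 1.371, -0.057], TCP at [0.263, -0.594, 0.223] pointing down, gripper open.
Joint ranges: [-2.86, 2.86], [-0.3, 2.09], [-1.38, 1.24], [0.06, 2.45], [-1.56, 4.7], [0.09, 2.05], [-2.69, 2.69]. Speed limits (rad/s): [2.57, 2.57, 3.14, 3.14, 3.14, 3.14, 3.14].

INTERFACE

Orientations are given as a rotation vector (axis times angle).
In Python, from bench import ctrl gives the robot as it stands.
- The arm moves only by the shell command python3 -m pendant 'ROWS' [OPENING] [FORCE]. ROWS is JSON, a list of rows, each an object with "travel": the shift along the tool's x, y, z in m, a list of three; "twist": the turn about the tool's x in rad. In form: [{"travel": [x, y, z], "twist": twist}, ...]. A call has 1 to 10 rows; each row is the pose to reach, as a shift and turn from the pose measured when the call began, along the tool's axes at that moment; what a row does not reach only later rows make up. A row lasts 1/8 s, in which the tool goes at most 62.5 mm and 10.7 degrees, less where a joint would pass 70% of its speed; a pose out of reach is approached as far as the arm can. A call with a gripper value outside its range is refused whole. OPENING is the opening, from -1 (shut) to 1 (fully open), so that 0 is half open, set as the call begins (- or left out, the last holds). The fingers move at their own pace and stop on an object; FORCE is the grip in N (left out, the last holds). Time passes only in rows, so rows that repeat a pose let the fingers close. It gives the time, the measured TCP pose, the force and the opening at its end, in the units of the state.
- ctrl.get_state(): the state, without advancing time (a new reading comes with each control period).
- ctrl.get_image(name): name is "side" or "top" or "wrist"; returns the picture (480x640x3 uint8, red, green, blue); there is no depth.
- ctrl.camera_model(name): a dict with "K" (3x3 intrinsics, pixels), "rvec" (rotation vector, rad) and "tvec" (3), from world to camera coordinates, as OpenCV has them; the wrist camera has in their place "T_tool_cam" (4x4, takes a point from camera to tool coordinates, whose origin is the TCP and whose axes are the tool frame's). Camera axes: x right, y down, z forward; pixel columns grow to the right and rows downward; lengths in m; the calibration is good to about 2 mm. The wrist camera is an equidistant fisheye: a pixel r from the principal point sees the ray r / f radians off the axis. A picture is of the moment at which its call begins: read the wrist's pose just before it. camera_model takes no time and is no camera call.
- ctrl.close_job(): hands the job in, once; it reports no verdict.
The state is a dict: "time": time; "joint_positions": joint angles; "qd": joint speeds; "joint_torque": joint torques, N m; "position": TCP position; "tool_rot": TCP orientation; "ft_force": force on the tool from outside, world axes, zero at the start; "torque": the same for the moment, N m; "grip_width": opening from 0.0 (shut) to 1.0 (fully open).
Only numpy, scipy, OpenCV 4.12 (cv2) and the standard library are available. Lean on these libraries where they do the work, as an engineer would, in place of code of your own. Each camera call takes 0.05 s, during which the arm holds its last target.

TASK

By pushing on the carousel's bare arms with a fingertip, turn it until the tall specimen jar stands at the fixed pointer, in line with the pointer's tip. Then push the magnifier's arm round until the lens is centred over that jar, and leave both there. Do not touch or lift any of the jars: those on the carousel ride round in their cups, and the things lying around on the bench stay where they are.

Things in the scene. Friction and masses are not known exactly. Their poses are not given: they have to be found in the camera images.
- viewer: magnifier stand, fixed to the bench. Its origin lies on the bench exactly under the carousel's vertical axis; its +y axis points from that axis to the pointer and on to the post. Pointer: a dark steel cone lying 14 mm above the bench, its tip 138 mm from the axis, aimed at the axis. Grey foot 70 x 70 x 12 mm, steel post 16 mm thick standing 230 mm from the axis, with the magnifier's pivot on top.
- view_spot (a point): the place where the tall jar must stand: the centre of a cup's inner floor when that cup is in line with the pointer (on the stand's +y axis, 105 mm from the carousel's axis, 40 mm above the bench)
- wheel (a joint): turn of the carousel's wheel (rad), 0 at the start, grows anticlockwise seen from above. Turns freely either way without stops; light friction (about 0.06 N m) holds it where it is left
- hub (a point): top of the carousel's hub knob, on its vertical axis, 67 mm above the bench. The wheel is aluminium: hub of radius 30 mm, three bare arms and, midway between them at 60 degrees, three shorter spokes that each end in a white cup (centre 105 mm from the axis, outer radius 24 mm, rim 52 mm above the bench, inner radius 20.5 mm and 12 mm deep). A round grey base of radius 75 mm and at most 20 mm high lies under it.
- arm0_tip (a point): centre of the outer end of the first bare arm, 128 mm from the axis, 42 mm above the bench. Each bare arm is a straight radial bar 12 mm wide, its underside 34 mm and its top 50 mm above the bench, free to be pushed from either side anywhere from 40 to 128 mm from the axis
- arm1_tip (a point): the same for the second bare arm, 120 degrees anticlockwise of the first
- arm2_tip (a point): the same for the third bare arm, 240 degrees anticlockwise of the first
- tall_jar: the tall specimen jar: round jar filled with brown sample, white cap 14 mm high, 36 mm diameter, 64 mm high, standing loose in one of the three cups; origin at the centre of its underside, z up. Its cap reaches 104 mm above the bench
- short_jar_a: a short jar of the same kind, 36 mm diameter, 40 mm high, loose in another cup; origin at the centre of its underside
- short_jar_b: the other short jar, the same size, in the remaining cup
- magnifier (a joint): swing of the magnifier about its post (rad): 0 when the lens is over view_spot (to within 0.1 mm across), positive when swung out clockwise seen from above; stops at -0.9 and 1.9, starts swung out at 1.1 to 1.5; friction (about 0.08 N m) holds it where it is left
- pivot (a point): the magnifier's vertical pivot axis on top of the post, 118 mm above the bench; black round boss of radius 13 mm, 107 to 129 mm above the bench
- lens (a point): centre of the round lens, 125 mm from the pivot, 118 mm above the bench. Black rim of outer radius 36 mm and 10 mm thick; the arm from boss to rim is a straight aluminium bar 12 x 12 mm (112 to 124 mm above the bench), bare from 15 to 88 mm from the pivot
- spare_jar: bystander: a jar like the tall one (36 mm diameter, 64 mm high) standing on the bench; origin at the centre of its underside
- dish: bystander: shallow glass dish, 90 mm across, 16 mm high, on the bench; origin at the centre of its underside
- slide_box: bystander: closed grey box 85 x 60 x 30 mm on the bench; origin at the centre of its underside
Things that resemble listed ones, but are neither listed nor needed, are in the scene too. Of the things like the viewer, leave any that is purple or yellow; of the rest the larger one is meant.

How it is judged:
By the outcome, as a careful person would: the job done as asked, in the order asked, and still so for the second after the job is handed in, with the robot touching nothing.
It also fails if it takes over 67 s, if anything falls off the work surface, if the arm or the gripper's body presses on something with over 40 N, if the wrist force passes 120 N, or if a joint passes its speed limit or range.

## Working session

There is one attempt and no reset: what is moved stays moved. The work goes in short steps, Python scripts to look and compute and a shell command to move; the robot and the scene stay as the last step left them, time stands still between calls to the robot, and variables do not carry over. Pictures are saved under pics/ and viewed, and the job is handed in when it is done.

```bash
ls; mkdir -p pics
python3 - <<'E'
from bench import ctrl
import cv2,numpy as np
s=ctrl.get_state()
for k in s: print(k,np.round(s[k],4))
for n in("side","top","wrist"):
    print(n,ctrl.camera_model(n))
    cv2.imwrite(f"pics/{n}0.png",ctrl.get_image(n)[:,:,::-1])
E
```

```text
pics
time 0.0
joint_positions [ 1.1681  0.3218 -0.0701  1.4517  0.0226  1.3708 -0.0569]
qd [-0.0006 -0.0011  0.0007  0.0017  0.0004  0.0006  0.0019]
joint_torque [ 5.00000e-04 -4.91289e+01 -4.03200e-01 -3.12527e+01 -6.37000e-02
  4.37000e-02  2.00000e-04]
position [ 0.2629 -0.5939  0.2215]
tool_rot [ 0.8979  1.3797 -0.8964]
ft_force [-1.1499  0.8305 -0.3306]
torque [ 0.0524 -0.0001  0.0038]
grip_width 0.9979
side {'K': array([[443.39008327,   0.        , 315.01891256],
       [  0.        , 443.39008327, 238.40064627],
       [  0.        ,   0.        ,   1.        ]]), 'rvec': array([ 2.18016938, -0.07830627,  0.0610966 ]), 'tvec': array([-0.6030159 ,  0.06304564,  1.01669367])}
top {'K': array([[548.36530831,   0.        , 320.51321919],
       [  0.        , 548.36530831, 235.5656495 ],
       [  0.        ,   0.        ,   1.        ]]), 'rvec': array([ 2.15113429, -2.09897583,  0.17634385]), 'tvec': array([-0.10672026,  0.61722699,  1.12723565])}
wrist {'K': array([[371.64829954,   0.        , 319.13313067],
       [  0.        , 371.64829954, 243.22698511],
       [  0.        ,   0.        ,   1.        ]]), 'T_tool_cam': array([[ 5.54841831e-04, -2.87656622e-01,  9.57733449e-01,
        -1.60436842e-01],
       [ 1.18942384e-03, -9.57732730e-01, -2.87657095e-01,
         7.88857013e-02],
       [ 9.99999139e-01,  1.29875519e-03, -1.89244537e-04,
        -1.19740921e-03],
       [ 0.00000000e+00,  0.00000000e+00,  0.00000000e+00,
         1.00000000e+00]])}
```

View pics/top0.png

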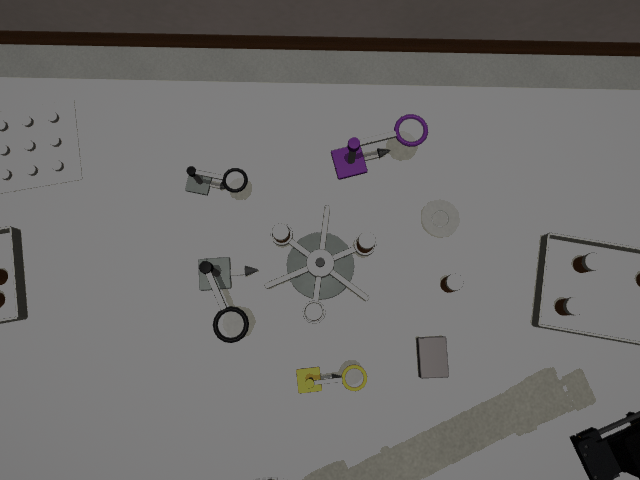

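View pics/side0.png

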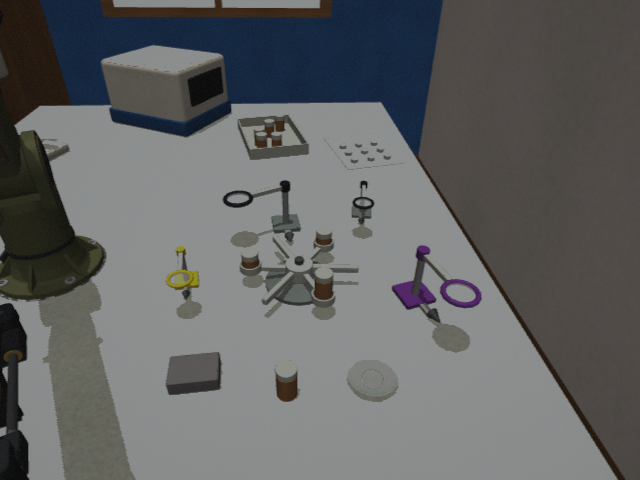

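View pics/wrist0.png

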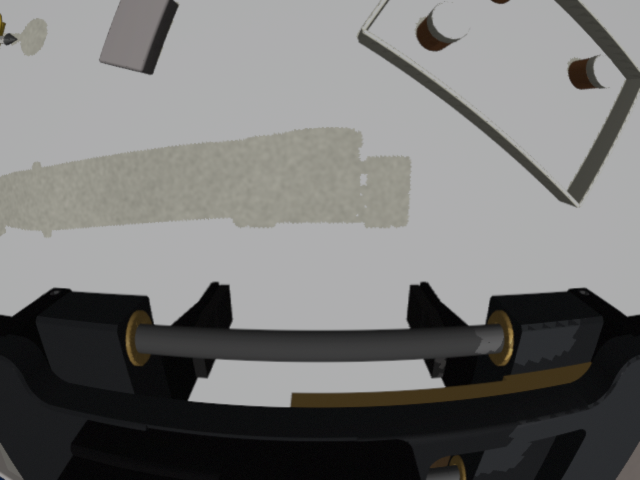

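The carousel is at about (320,263) in the top view. Viewer candidates there are the large grey stand (215,273), the small grey one (199,181), the purple one (350,160) and the yellow one (309,380); I take the large grey one, whose pointer (250,270) aims at the wheel. Tall jar candidates are the top-view jars at (366,243), (281,233) and (315,310). The side view shows the tall one at (323,287), nearest that camera. The spare at (451,283) is on the bench. I'll check this in close crops.

```bash
cat > h.py <<'E'
import cv2,numpy as np
from bench import ctrl
def ray(n,uv):
    m=ctrl.camera_model(n);R=cv2.Rodrigues(np.array(m["rvec"]))[0];t=np.array(m["tvec"])
    d=R.T@np.linalg.inv(m["K"])@np.array([uv[0],uv[1],1.]);return -R.T@t,d
def onz(n,uv,z):
    c,d=ray(n,uv);return c+d*(z-c[2])/d[2]
def proj(n,P):
    m=ctrl.camera_model(n)
    return cv2.projectPoints(np.array(P,float).reshape(-1,1,3),np.array(m["rvec"]),np.array(m["tvec"]),np.array(m["K"]),None)[0].reshape(-1,2)
def tri(uv1,uv2,n1="top",n2="side"):
    c1,d1=ray(n1,uv1);c2,d2=ray(n2,uv2);A=np.stack([d1,-d2],1)
    x=np.linalg.lstsq(A,c2-c1,rcond=None)[0];p=c1+d1*x[0];q=c2+d2*x[1];return (p+q)/2,np.linalg.norm(p-q)
def shot(n,f):
    im=ctrl.get_image(n)[:,:,::-1].copy();cv2.imwrite("pics/"+f,im);return im
def crop(im,x0,y0,x1,y1,f,k):
    c=cv2.resize(im[y0:y1,x0:x1],None,fx=k,fy=k,interpolation=cv2.INTER_CUBIC);cv2.imwrite("pics/"+f,c)
E
python3 - <<'E'
from h import *
t=cv2.imread("pics/top0.png");s=cv2.imread("pics/side0.png")
t=cv2.convertScaleAbs(t,alpha=1.4)
crop(t,190,195,390,345,"tc.png",4)
crop(s,210,170,370,310,"sc.png",4)
E
```

```text
(no output)
```

View pics/tc.png

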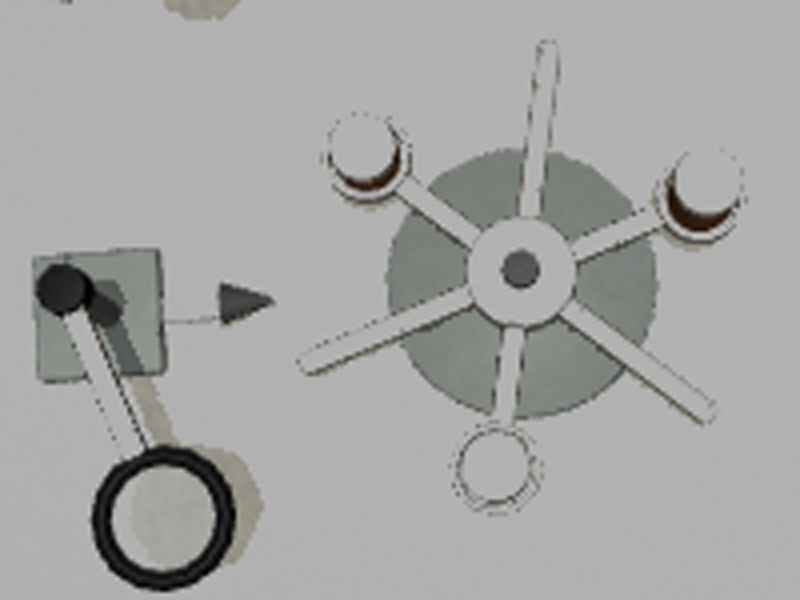

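View pics/sc.png

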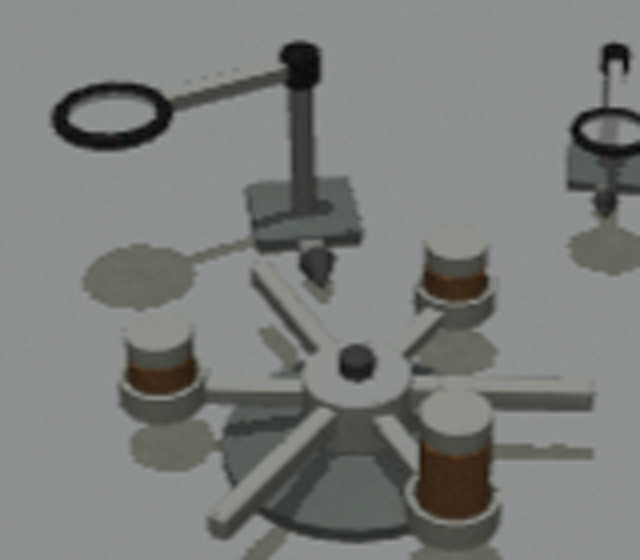

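The crops confirm it. The tall jar is the one at the right in the top crop (705,185) and in front in the side crop (455,450). The hub knob is at (520,268), the pointer tip at (275,300) and the lens at (163,518). Next I measure these.

Run:
```python
from h import *
f=lambda x,y:((x+.5)/4+190-.5,(y+.5)/4+195-.5)
g=lambda x,y:((x+.5)/4+210-.5,(y+.5)/4+170-.5)
np.set_printoptions(precision=4,suppress=True)
hub=onz("top",f(520,269),.067);print("hub",hub, tri(f(520,269),g(357,355)))
tip=onz("top",f(275,301),.014);print("tip",tip,np.linalg.norm((tip-hub)[:2]))
pv=onz("top",f(64,288),.129);print("pivot",pv,np.linalg.norm((pv-hub)[:2]), tri(f(64,288),g(301,53)))
ln=onz("top",f(163,518),.118);print("lens",ln,np.linalg.norm((ln-pv)[:2]),tri(f(163,518),g(112,116)))
tj=onz("top",f(706,181),.104);print("tall",tj,np.linalg.norm((tj-hub)[:2]),tri(f(706,181),g(456,408)))
sa=onz("top",f(364,146),.080);print("sa",sa,np.linalg.norm((sa-hub)[:2]))
sb=onz("top",f(494,465),.080);print("sb",sb,np.linalg.norm((sb-hub)[:2]))
a=lambda p:np.degrees(np.arctan2(*(p-hub)[1::-1]))
for i,q in enumerate([(547,42),(303,368),(712,413)]):
    p=onz("top",f(*q),.050);print("arm",p,np.linalg.norm((p-hub)[:2]),a(p))
for p in(tip,pv,tj,sa,sb):print(a(p))
d=(ln-pv);print("lens dir",np.degrees(np.arctan2(d[1],d[0])), "zero dir",a(pv)-180)
```

```text
hub [ 0.5609 -0.0912  0.067 ] (array([ 0.5616, -0.0912,  0.0655]), np.float64(0.0011377932009112048))
tip [0.5466 0.044  0.014 ] 0.13599772345803962
pivot [0.5379 0.1354 0.129 ] 0.22785610174517795 (array([0.5387, 0.1359, 0.1271]), np.float64(0.0012072965992539339))
lens [0.4259 0.0817 0.118 ] 0.12417601335856979 (array([0.4261, 0.0819, 0.117 ]), np.float64(0.00035411682396168964))
tall [ 0.604  -0.1862  0.104 ] 0.1042649732710765 (array([ 0.6046, -0.1861,  0.1044]), np.float64(0.001216850417589849))
sa [ 0.6225 -0.0075  0.08  ] 0.1040060085894719
sb [ 0.4575 -0.0806  0.08  ] 0.10393476721992166
arm [ 0.6881 -0.1026  0.05  ] 0.12771832857788068 -5.091385809017405
arm [0.5073 0.023  0.05  ] 0.12621811121118684 115.1460258552529
arm [ 0.4888 -0.1946  0.05  ] 0.1259945378199903 -124.89918617154083
96.01471401034745
95.79553235904982
-65.56078751496806
53.645621615610374
174.1412517891028
lens dir -154.35613330311568 zero dir -84.20446764095018
```

```bash
cat >> h.py <<'E'
np.set_printoptions(precision=4,suppress=True)
HUB=np.array([.5611,-.0912]);
def pose():
    s=ctrl.get_state();return np.array(s["position"]),cv2.Rodrigues(np.array(s["tool_rot"]))[0],s
def trav(P):
    p,R,s=pose();return R.T@(np.array(P)-p)
E
python3 - <<'E'
from h import *
p,R,s=pose();print(R)
print(trav([.481,-.145,.2]))
for n,uv in [("yl",(354,377)),("yp",(309,380)),("pp",(353,145)),("pl",(410,130))]: print(n,onz("top",uv,.1))
E
```

```text
[[-0.0007  0.9144  0.4049]
 [ 0.0013  0.4049 -0.9144]
 [-1.     -0.0001 -0.0015]]
[ 0.0221  0.3812 -0.3222]
yl [ 0.3292 -0.1655  0.1   ]
yp [ 0.3211 -0.0767  0.1   ]
pp [ 0.809  -0.1563  0.1   ]
pl [ 0.8453 -0.2777  0.1   ]
```

```bash
python3 -m pendant '[{"travel":[0.0,0.048,-0.040],"twist":0},{"travel":[0.0,0.095,-0.080],"twist":0},{"travel":[0.0,0.143,-0.121],"twist":0},{"travel":[0.0,0.190,-0.161],"twist":0},{"travel":[0.0,0.238,-0.201],"twist":0},{"travel":[0.0,0.286,-0.241],"twist":0},{"travel":[0.01,0.333,-0.282],"twist":0},{"travel":[0.022,0.381,-0.322],"twist":0},{"travel":[0.022,0.381,-0.322],"twist":0},{"travel":[0.022,0.381,-0.322],"twist":0}]' -1 20
python3 - <<'E'
from h import *
print(pose()[0],trav([.481,-.145,.042]))
shot("wrist","w1.png");shot("top","t1.png")
E
```

```text
time: 1.4
position: [0.4806, -0.1457, 0.1999]
tool_rot: [0.897, 1.38, -0.897]
ft_force: [0.0, -1.2, 0.2]
grip_width: 0.014
[ 0.4806 -0.1457  0.1999] [ 0.1579  0.0008 -0.0003]
```

View pics/w1.png

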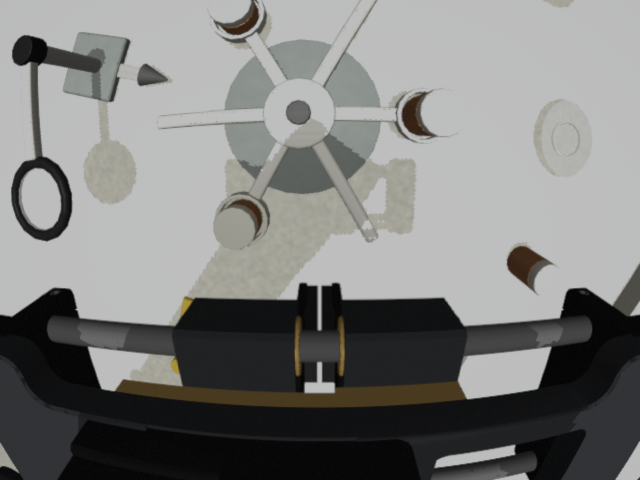

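View pics/t1.png

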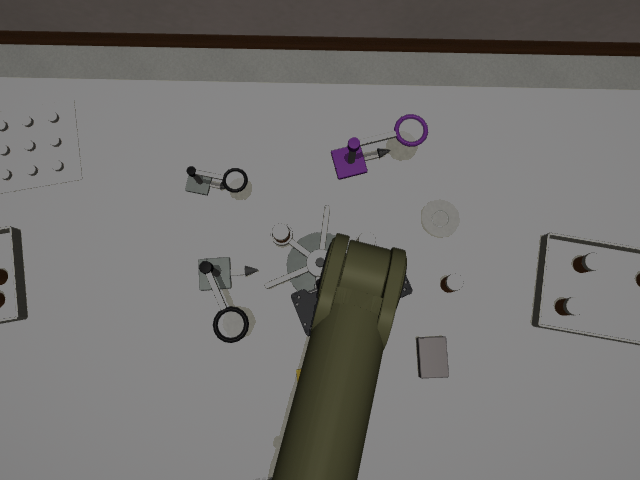

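The wrist view shows the shut fingers at (318,330), with the near-right bare arm's tip at (370,235) and the cup holding the other short jar at (240,220). The descent lies between them, and the wheel hasn't moved. I descend now.

```bash
python3 -m pendant '[{"travel":[0.04,0,0],"twist":0},{"travel":[0.08,0,0],"twist":0},{"travel":[0.12,0,0],"twist":0},{"travel":[0.148,0,0],"twist":0},{"travel":[0.158,0,0],"twist":0},{"travel":[0.158,0,0],"twist":0}]'
python3 - <<'E'
from h import *
print(pose()[0])
im=shot("side","s2.png");crop(im,180,170,380,320,"s2c.png",4)
# plan
p,R,s=pose()
ty,tz=R[:2,1],R[:2,2]
r=.09
for a in range(-125,41,8):
    t=np.radians(a);u=np.array([np.cos(t),np.sin(t)]);n=np.array([-u[1],u[0]])
    sup=9.5e-3*abs(n@ty)+9e-3*abs(n@tz)
    P=HUB+r*u-n*(.006+sup)
    print(a,round(sup,4),P,trav([*P,.042]))
E
```

```text
time: 2.25
position: [0.48, -0.1479, 0.0422]
tool_rot: [0.9, 1.378, -0.901]
ft_force: [0.1, -0.8, -0.6]
grip_width: 0.008
[ 0.48   -0.1479  0.0422]
-125 0.0126 [ 0.4942 -0.1542] [0.001  0.0098 0.0113]
-117 0.013 [ 0.5033 -0.1628] [0.001  0.0147 0.0227]
-109 0.0131 [ 0.5138 -0.1701] [0.001  0.0213 0.0336]
-101 0.0129 [ 0.5253 -0.1759] [0.001  0.0296 0.0436]
-93 0.0125 [ 0.5379 -0.1801] [0.001  0.0394 0.0525]
-85 0.0119 [ 0.5511 -0.1824] [0.001  0.0506 0.0599]
-77 0.011 [ 0.5648 -0.1827] [0.0011 0.063  0.0657]
-69 0.0099 [ 0.5785 -0.1809] [0.0011 0.0763 0.0695]
-61 0.0103 [ 0.5905 -0.1778] [0.0011 0.0885 0.0715]
-53 0.0113 [ 0.6014 -0.1735] [0.0011 0.1002 0.0719]
-45 0.0121 [ 0.6119 -0.1677] [0.0011 0.1122 0.0708]
-37 0.0127 [ 0.6217 -0.1603] [0.0011 0.1241 0.068 ]
-29 0.013 [ 0.6306 -0.1515] [0.0011 0.1358 0.0634]
-21 0.0131 [ 0.6383 -0.1413] [0.0011 0.1469 0.0572]
-13 0.0129 [ 0.6445 -0.1299] [0.0011 0.1572 0.0492]
-5 0.0125 [ 0.6491 -0.1174] [0.0011 0.1664 0.0397]
3 0.0118 [ 0.6519 -0.1042] [0.0011 0.1743 0.0287]
11 0.0109 [ 0.6527 -0.0906] [0.0011 0.1804 0.0165]
19 0.0097 [ 0.6513 -0.0768] [0.0011 0.1847 0.0033]
27 0.0095 [ 0.6483 -0.0642] [ 0.0011  0.1871 -0.0094]
35 0.0107 [ 0.6444 -0.0533] [ 0.0011  0.1878 -0.021 ]
```

View pics/s2c.png

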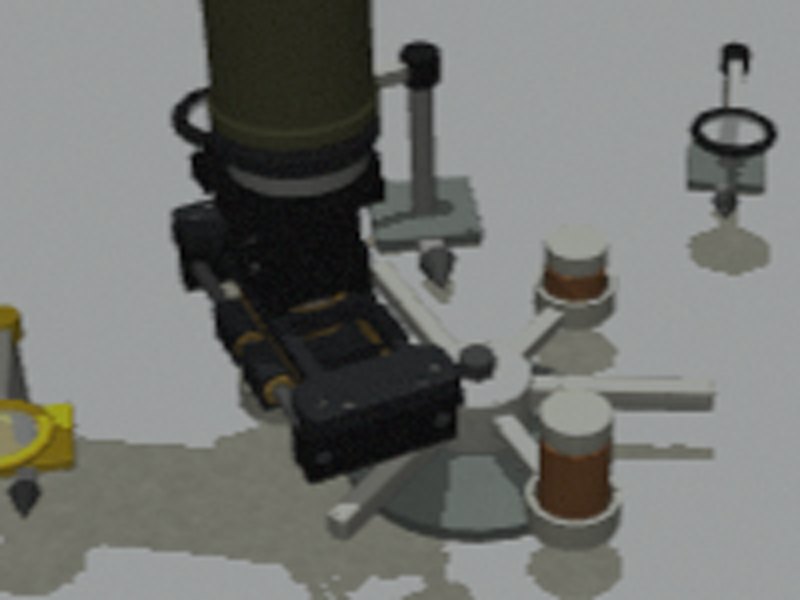

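The arm is clear of everything, and the gripper body is above the jar caps. I start pushing.

```bash
python3 -m pendant '[{"travel":[0,0.006,0.006],"twist":0},{"travel":[0,0.010,0.011],"twist":0},{"travel":[0,0.015,0.023],"twist":0},{"travel":[0,0.021,0.034],"twist":0},{"travel":[0,0.030,0.044],"twist":0},{"travel":[0,0.039,0.053],"twist":0},{"travel":[0,0.051,0.060],"twist":0},{"travel":[0,0.063,0.066],"twist":0},{"travel":[0,0.076,0.070],"twist":0},{"travel":[0,0.088,0.072],"twist":0}]'
cat > plan.py <<'E'
from h import *
import sys
p,R,s=pose();print(p,s["ft_force"])
im=shot("side","s_%.2f.png"%s["time"]);shot("wrist","w_%.2f.png"%s["time"])
ty,tz=R[:2,1],R[:2,2]
for a in range(int(sys.argv[1]),int(sys.argv[2]),8):
    t=np.radians(a);u=np.array([np.cos(t),np.sin(t)]);n=np.array([-u[1],u[0]])
    sup=9.5e-3*abs(n@ty)+9e-3*abs(n@tz)
    P=HUB+.09*u-n*(.006+sup)
    print(a,trav([*P,.042]))
E
python3 plan.py -61 41
```

```text
time: 3.55
position: [0.591, -0.1782, 0.043]
tool_rot: [0.9, 1.377, -0.9]
ft_force: [-2.1, 0.0, 0.4]
grip_width: 0.006
[ 0.591  -0.1782  0.043 ] [-2.0823  0.0368  0.3621]
-61 [ 0.0012 -0.0017 -0.0002]
-53 [0.0012 0.0101 0.0002]
-45 [ 0.0013  0.022  -0.0009]
-37 [ 0.0013  0.0339 -0.0037]
-29 [ 0.0013  0.0456 -0.0082]
-21 [ 0.0014  0.0568 -0.0144]
-13 [ 0.0014  0.0671 -0.0224]
-5 [ 0.0014  0.0763 -0.0319]
3 [ 0.0014  0.0841 -0.0428]
11 [ 0.0014  0.0903 -0.055 ]
19 [ 0.0014  0.0947 -0.0682]
27 [ 0.0014  0.097  -0.0809]
35 [ 0.0014  0.0978 -0.0925]
```

```bash
ls pics
python3 - <<'E'
from h import *
import glob
a=cv2.imread(sorted(glob.glob("pics/s_*"))[-1]);b=cv2.imread(sorted(glob.glob("pics/w_*"))[-1])
cv2.imwrite("pics/c3.png",cv2.resize(np.hstack([a[130:370,150:450],b[0:400].repeat(1,0)[0:240,0:500] ]),None,fx=1,fy=1))
E
```

```text
s2.png
s2c.png
s_3.55.png
sc.png
side0.png
t1.png
tc.png
top0.png
w1.png
w_3.55.png
wrist0.png
```

View pics/c3.png

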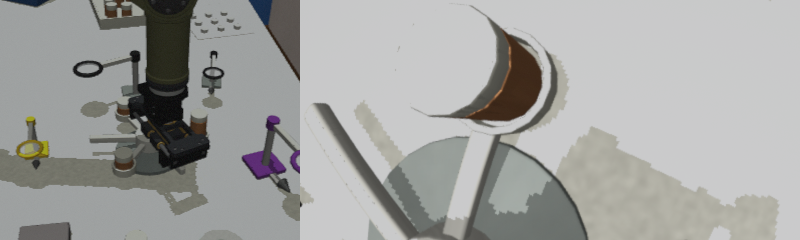

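The wheel is turning: the tall jar has moved round to the far side, standing in its cup. I continue and stop short of the target (arm at about 27°, target 36°).

```bash
python3 -m pendant '[{"travel":[0,0.010,0.000],"twist":0},{"travel":[0,0.022,-0.001],"twist":0},{"travel":[0,0.034,-0.004],"twist":0},{"travel":[0,0.046,-0.008],"twist":0},{"travel":[0,0.057,-0.014],"twist":0},{"travel":[0,0.067,-0.022],"twist":0},{"travel":[0,0.076,-0.032],"twist":0},{"travel":[0,0.084,-0.043],"twist":0},{"travel":[0,0.089,-0.053],"twist":0},{"travel":[0,0.091,-0.058],"twist":0}]'
python3 plan.py 11 48; ls pics|grep w_
```

```text
time: 4.9
position: [0.6522, -0.0862, 0.0436]
tool_rot: [0.9, 1.376, -0.896]
ft_force: [-1.5, -0.8, 0.4]
grip_width: 0.004
[ 0.6522 -0.0862  0.0436] [-1.5259 -0.7569  0.3677]
11 [ 0.0016 -0.0013  0.004 ]
19 [ 0.0016  0.003  -0.0091]
27 [ 0.0016  0.0054 -0.0219]
35 [ 0.0016  0.0062 -0.0335]
43 [ 0.0016  0.0055 -0.0453]
w_3.55.png
w_4.90.png
```

View pics/w_4.90.png

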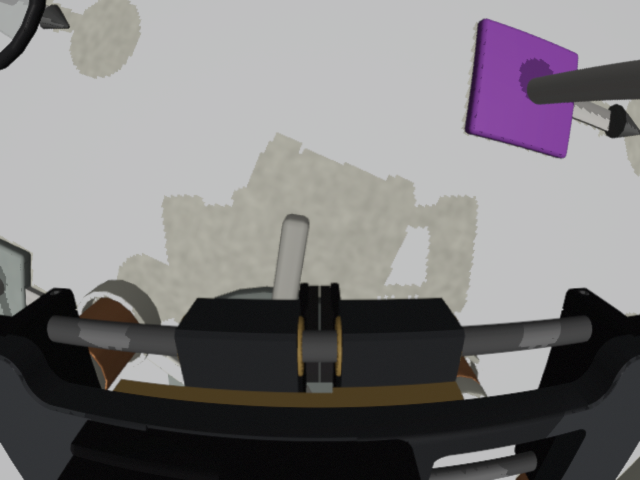

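View pics/s_4.90.png

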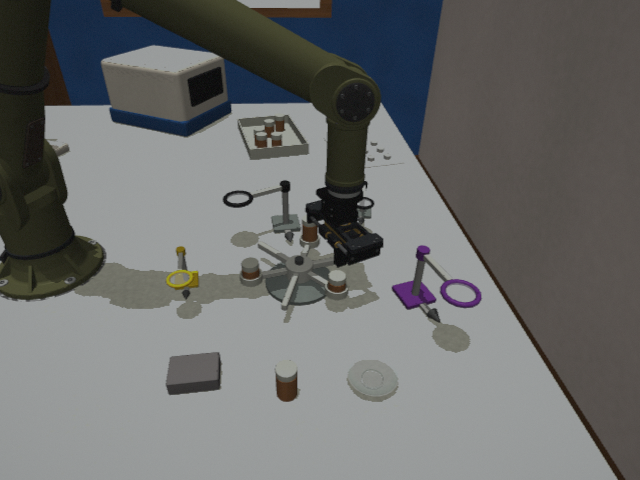

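```bash
python3 - <<'E'
from h import *
s=cv2.imread("pics/s_4.90.png");crop(s,220,200,380,320,"sc4.png",5)
E
cat >> h.py <<'E'
def wray(uv,p,R):
    m=ctrl.camera_model("wrist");K=m["K"];T=np.array(m["T_tool_cam"])
    x=(uv[0]-K[0,2])/K[0,0];y=(uv[1]-K[1,2])/K[1,1];th=np.hypot(x,y)
    d=np.array([x/th*np.sin(th),y/th*np.sin(th),np.cos(th)])
    return p+R@T[:3,3],R@T[:3,:3]@d
def wonz(uv,z,p,R):
    c,d=wray(uv,p,R);return c+d*(z-c[2])/d[2]
def ang(P):return np.degrees(np.arctan2(P[1]-HUB[1],P[0]-HUB[0])),np.hypot(*(P[:2]-HUB))
E
python3 - <<'E'
from h import *
p,R,s=pose()
P=wonz((295,217),.050,p,R);print(P,ang(P))
E
```

```text
[ 0.688 -0.058  0.05 ] (np.float64(14.657930292511264), np.float64(0.13117052196427606))
```

View pics/sc4.png

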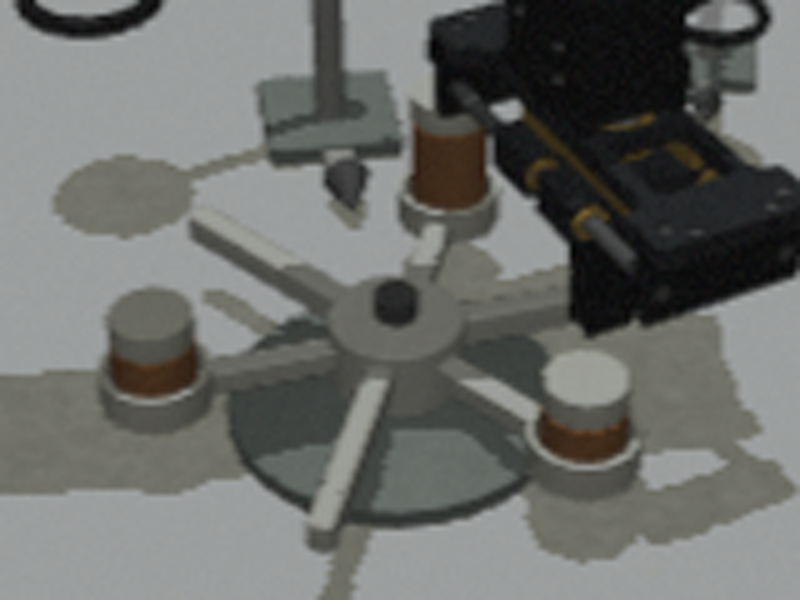

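```bash
python3 - <<'E'
from h import *
g=lambda x,y:((x+.5)/5+220-.5,(y+.5)/5+200-.5)
for q in [(202,213),(322,517)]:
    P=onz("side",g(*q),.05);print(P,ang(P))
for q in [(150,312),(587,375)]:
    P=onz("side",g(*q),.08);print(P,ang(P))
print(ang(onz("side",g(397,292),.067)))
E
python3 -m pendant '[{"travel":[0,0.002,-0.006],"twist":0},{"travel":[0,0.004,-0.012],"twist":0},{"travel":[0,0.005,-0.017],"twist":0},{"travel":[0,0.0055,-0.022],"twist":0},{"travel":[0,0.0055,-0.022],"twist":0}]'
python3 plan.py 27 44; ls pics|grep w_
```

```text
[ 0.477  -0.0046  0.05  ] (np.float64(134.169522795221), np.float64(0.12070876202148118))
[ 0.5275 -0.2101  0.05  ] (np.float64(-105.78099053848612), np.float64(0.12354540390116397))
[ 0.4599 -0.116   0.08  ] (np.float64(-166.2532960626213), np.float64(0.10419912934836502))
[ 0.6343 -0.1672  0.08  ] (np.float64(-46.07823888286799), np.float64(0.10554671720498482))
(np.float64(-19.79962598233802), np.float64(0.001446786426199837))
time: 5.62
position: [0.6483, -0.0629, 0.0437]
tool_rot: [0.9, 1.377, -0.894]
ft_force: [0.3, 0.6, 0.6]
grip_width: 0.008
[ 0.6483 -0.0629  0.0437] [0.2567 0.5889 0.6405]
27 [ 0.0017 -0.0003  0.0004]
35 [ 0.0017  0.0005 -0.0112]
43 [ 0.0017 -0.0003 -0.023 ]
w_3.55.png
w_4.90.png
w_5.62.png
```

Run:
```python
from h import *
s=cv2.imread("pics/s_5.62.png");w=cv2.imread("pics/w_5.62.png")
a=cv2.resize(s[200:320,220:380],None,fx=5,fy=5,interpolation=2);cv2.imwrite("pics/c5.png",a)
crop(w,150,150,350,300,"w5.png",4)
```

```text
(no output)
```

View pics/c5.png

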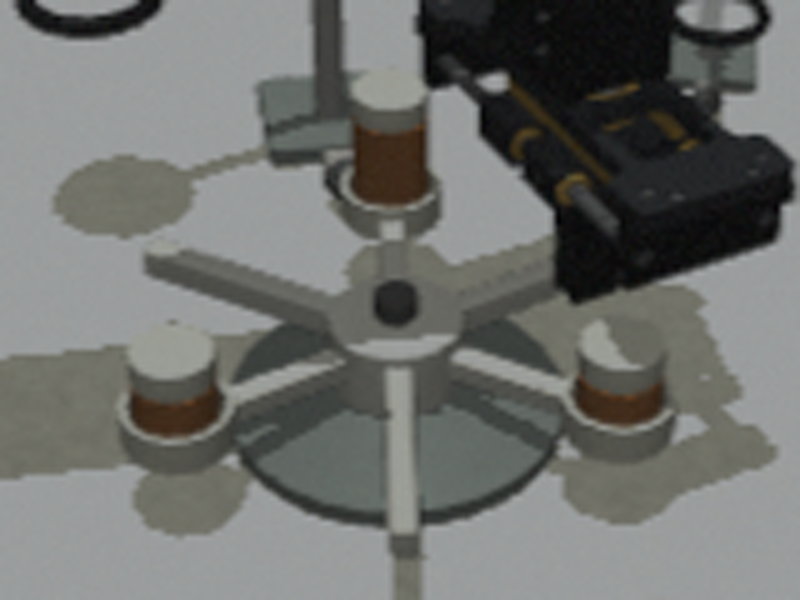

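View pics/w5.png

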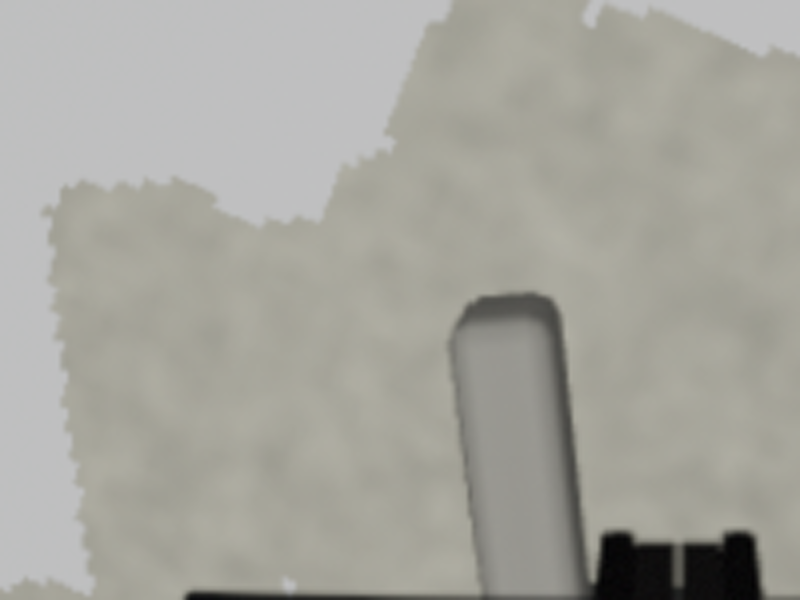

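Run:
```python
from h import *
g=lambda x,y:((x+.5)/5+220-.5,(y+.5)/5+200-.5)
p,R,s=pose()
w=lambda x,y:((x+.5)/4+150-.5,(y+.5)/4+150-.5)
P=wonz(w(505,320),.05,p,R);print("arm",P,ang(P))
for q,z in [((402,530),.05),((390,86),.104),((171,350),.08),((621,344),.08)]:
    P=onz("side",g(*q),z);print(P,ang(P))
print(onz("side",g(397,292),.067))
```

```text
arm [ 0.6758 -0.0299  0.05  ] (np.float64(28.12978667501539), np.float64(0.13002659419015367))
[ 0.5579 -0.2192  0.05  ] (np.float64(-91.42548555236964), np.float64(0.12808576858324355))
[0.5648 0.0142 0.104 ] (np.float64(88.00267139588854), np.float64(0.10544026784334558))
[ 0.4693 -0.1413  0.08  ] (np.float64(-151.37489476937145), np.float64(0.10459861066957821))
[ 0.6504 -0.1486  0.08  ] (np.float64(-32.71588900343155), np.float64(0.10616345409315238))
[ 0.5625 -0.0917  0.067 ]
```

The wheel phase reads about 28.2° from several points; the target is about 35.9°. I push 6° more, then re-measure.

```bash
python3 -m pendant '[{"travel":[0,0,-0.003],"twist":0},{"travel":[0,0,-0.006],"twist":0},{"travel":[0,0,-0.009],"twist":0},{"travel":[0,0,-0.009],"twist":0}]'
python3 plan.py 27 44
python3 - <<'E'
from h import *
import glob
f=sorted(glob.glob("pics/s_*"))[-1];s=cv2.imread(f);w=cv2.imread(f.replace("s_","w_"))
crop(s,220,200,380,320,"c6.png",5)
crop(w,150,150,350,300,"w6.png",4)
E
```

```text
time: 6.22
position: [0.6448, -0.0548, 0.0437]
tool_rot: [0.9, 1.377, -0.894]
ft_force: [-0.3, -0.4, -1.1]
grip_width: 0.001
[ 0.6448 -0.0548  0.0437] [-0.3477 -0.4415 -1.1069]
27 [ 0.0017 -0.0005  0.0098]
35 [ 0.0017  0.0003 -0.0018]
43 [ 0.0017 -0.0005 -0.0136]
```

View pics/c6.png

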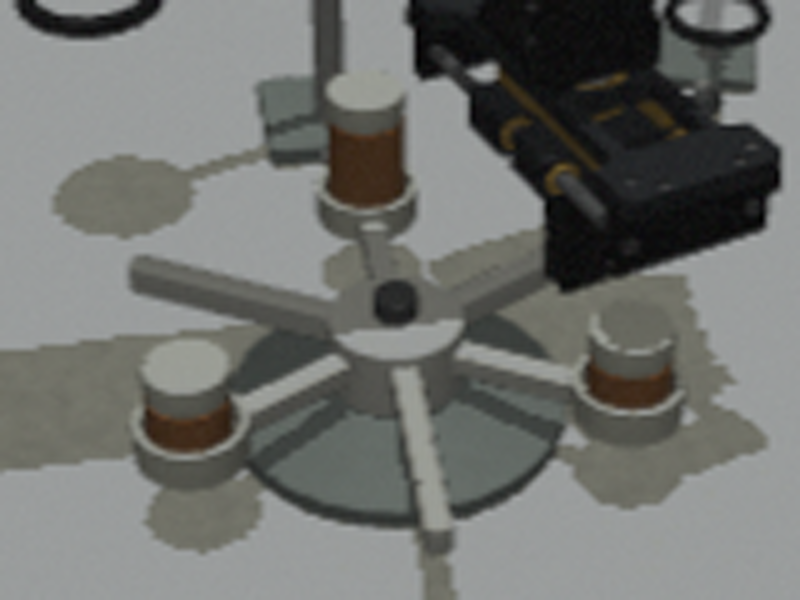

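View pics/w6.png

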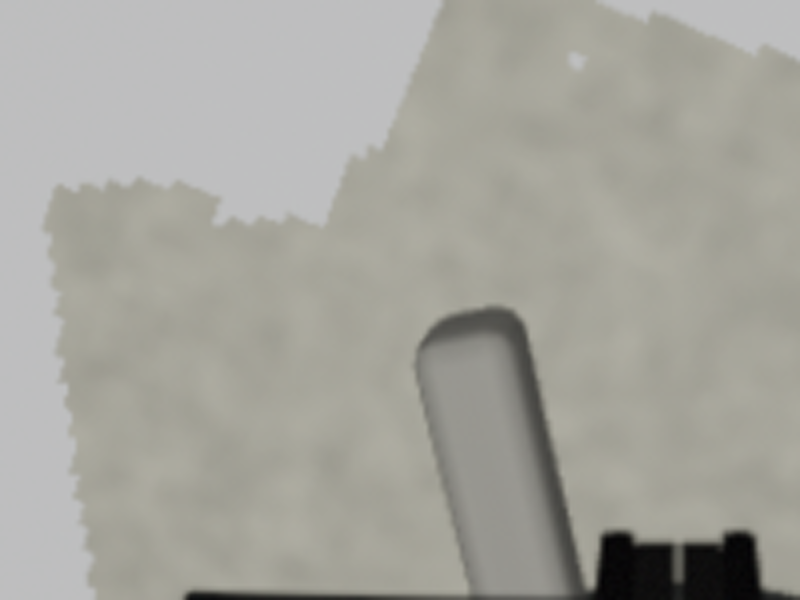

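Run:
```python
from h import *
g=lambda x,y:((x+.5)/5+220-.5,(y+.5)/5+200-.5)
p,R,s=pose()
w=lambda x,y:((x+.5)/4+150-.5,(y+.5)/4+150-.5)
P=wonz(w(472,337),.05,p,R);print("arm",P,ang(P))
for q,z in [((436,525),.05),((366,91),.104),((187,366),.08),((630,329),.08)]:
    P=onz("side",g(*q),z);print(P,ang(P))
```

```text
arm [ 0.6689 -0.0186  0.05  ] (np.float64(33.95072396742299), np.float64(0.1299777400091099))
[ 0.5711 -0.2173  0.05  ] (np.float64(-85.46765548456169), np.float64(0.12652423484306277))
[0.5537 0.0105 0.104 ] (np.float64(94.15786078204246), np.float64(0.102004025865569))
[ 0.476  -0.1518  0.08  ] (np.float64(-144.54643874631316), np.float64(0.10452470740100488))
[ 0.6554 -0.1391  0.08  ] (np.float64(-26.940403726848224), np.float64(0.10576701701665296))
```

```bash
python3 -m pendant '[{"travel":[0,0,-0.001],"twist":0},{"travel":[0,0,-0.0015],"twist":0},{"travel":[0,0,-0.0015],"twist":0}]'
python3 -m pendant '[{"travel":[0,0,0.012],"twist":0},{"travel":[-0.04,0,0.015],"twist":0},{"travel":[-0.09,0,0.015],"twist":0},{"travel":[-0.14,0.0,0.03],"twist":0},{"travel":[-0.16,0.0,0.09],"twist":0},{"travel":[-0.16,0,0.15],"twist":0},{"travel":[-0.16,0,0.21],"twist":0},{"travel":[-0.16,0,0.25],"twist":0},{"travel":[-0.16,0,0.25],"twist":0}]'
python3 - <<'E'
from h import *
t=shot("top","t7.png");s=shot("side","s7.png")
t=cv2.convertScaleAbs(t,alpha=1.4)
crop(t,190,195,390,345,"t7c.png",4)
crop(s,200,150,360,270,"s7c.png",5)
E
```

```text
time: 6.7
position: [0.6442, -0.0538, 0.0437]
tool_rot: [0.9, 1.376, -0.895]
ft_force: [0.3, -1.0, -0.3]
grip_width: 0.007
time: 7.82
position: [0.7441, -0.289, 0.2013]
tool_rot: [0.903, 1.375, -0.902]
ft_force: [-0.0, 1.3, -0.1]
grip_width: 0.009
```

View pics/t7c.png

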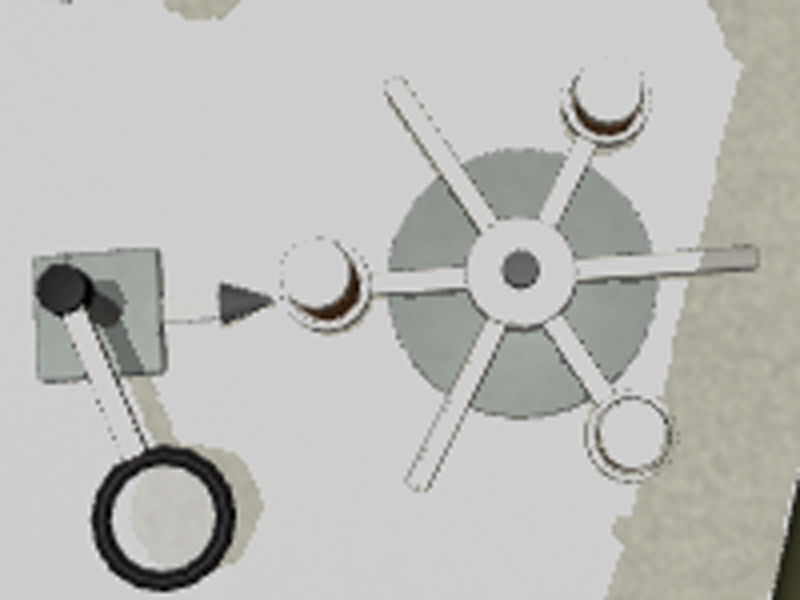

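View pics/s7c.png

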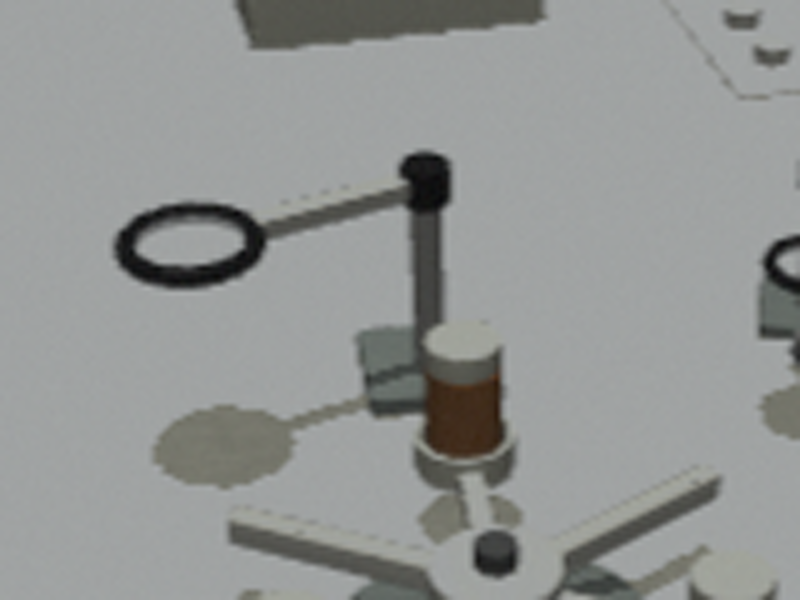

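Run:
```python
from h import *
f=lambda x,y:((x+.5)/4+190-.5,(y+.5)/4+195-.5)
hub=onz("top",f(520,269),.067)[:2]
a=lambda p:(np.degrees(np.arctan2(p[1]-hub[1],p[0]-hub[0])).round(2),np.hypot(*(p[:2]-hub)).round(4))
for q,o in[((395,81),36),((418,487),156),((757,258),-84)]:
    print("arm",a(onz("top",f(*q),.05)),o)
for q,z,o in[((317,276),.104,96),((610,91),.08,-24),((630,436),.08,-144)]: print("jar",a(onz("top",f(*q),z)),o)
print("tip",a(onz("top",f(275,301),.014)),"piv",a(onz("top",f(64,288),.129)))
# precise dark blobs
t=cv2.imread("pics/t7.png")
g=cv2.cvtColor(t,6)
m=((g<62)*255).astype(np.uint8);n,l,st,ce=cv2.connectedComponentsWithStats(m[195:345,190:390])
for i in range(1,n):
    if st[i,4]>20: print(st[i],ce[i]+[190,195])
```

```text
arm (np.float64(34.39), np.float64(0.1254)) 36
arm (np.float64(156.04), np.float64(0.1255)) 156
arm (np.float64(-84.95), np.float64(0.1271)) -84
jar (np.float64(96.0), np.float64(0.1037)) 96
jar (np.float64(-25.68), np.float64(0.1047)) -24
jar (np.float64(-145.81), np.float64(0.105)) -144
tip (np.float64(96.01), np.float64(0.136)) piv (np.float64(95.8), np.float64(0.2279))
[144  26  15   8  44] [340.2045 225.5227]
[  9  66  21  16 198] [208.4798 268.5202]
[76 67 14 13 54] [274.2963 270.0926]
[55 71 11 10 55] [248.8364 270.2909]
[ 23 111  36  37 459] [230.5926 324.3878]
[193 121   7  29 109] [387.156  334.1101]
```

```bash
python3 - <<'E'
from h import *
f=lambda x,y:((x+.5)/4+190-.5,(y+.5)/4+195-.5)
A0=np.array([onz("top",f(*q),.05) for q in[(547,42),(303,368),(712,413)]])[:,:2]
A1=np.array([onz("top",f(*q),.05) for q in[(395,81),(418,487),(757,258)]])[:,:2]
J0=np.array([onz("top",f(*q),z)[:2] for q,z in[((706,181),.104),((364,146),.08),((494,465),.08)]])
J1=np.array([onz("top",f(*q),z)[:2] for q,z in[((317,276),.104),((610,91),.08),((630,436),.08)]])
for X in(A0,A1,J0,J1):print(X.mean(0))
hub=np.mean([X.mean(0) for X in(A0,A1,J0,J1)],0)
a=lambda p:np.degrees(np.arctan2(p[1]-hub[1],p[0]-hub[0]))
print(hub,[a(x) for x in A1],[a(x) for x in J1])
tip=onz("top",f(275,301),.014);piv=onz("top",f(65,288),.129)
b=onz("top",f(522,283),.02)
print("base",b,a(tip),a(piv),np.degrees(np.arctan2(*(tip-piv)[1::-1])))
E
python3 - <<'E'
from h import *
t=cv2.imread("pics/t7.png");t=cv2.convertScaleAbs(t,alpha=1.4)
crop(t,200,240,300,315,"t7d.png",8)
crop(t,275,205,385,325,"t7e.png",5)
E
```

```text
[ 0.5614 -0.0914]
[ 0.5609 -0.0928]
[ 0.5614 -0.0914]
[ 0.5598 -0.0917]
[ 0.5608 -0.0918] [np.float64(34.59336143274098), np.float64(155.79399263147008), np.float64(-84.9088906818929)] [np.float64(95.94961857571714), np.float64(-25.388739028057536), np.float64(-146.06372891507377)]
base [ 0.5592 -0.092   0.02  ] 95.97265556267715 95.7805363281717 -84.50664496453462
```

View pics/t7d.png

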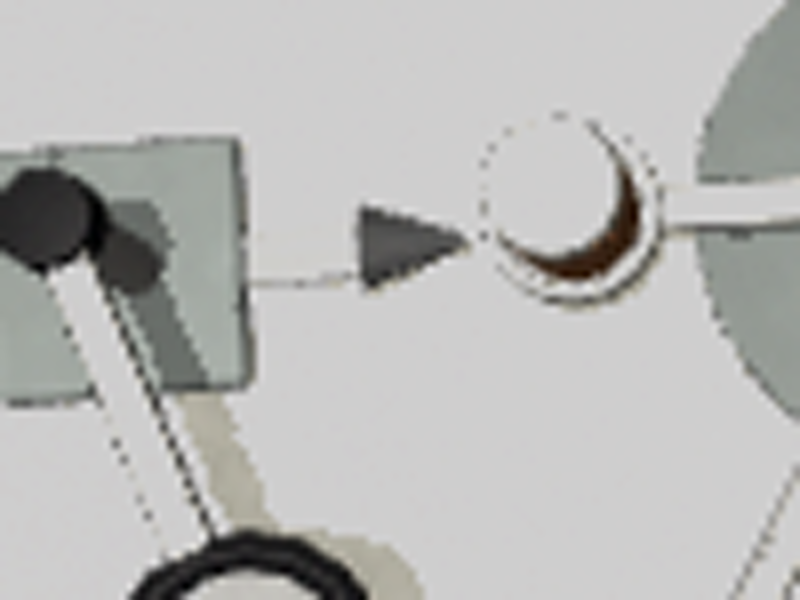

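View pics/t7e.png

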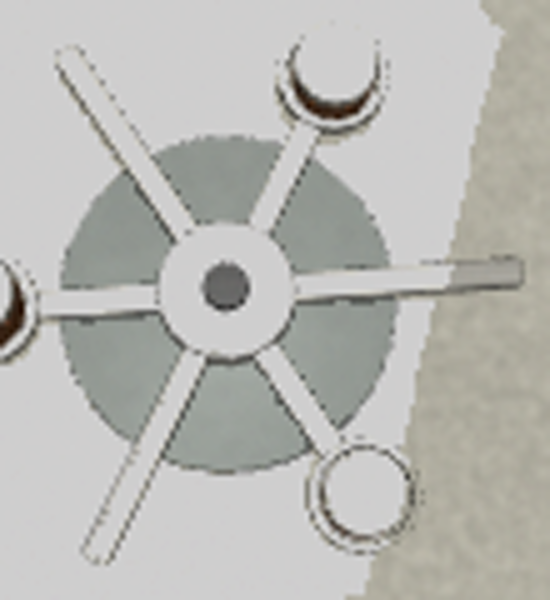

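Phase estimates spread over 34–36°, so I'll take a closer look with the wrist camera.

Run:
```python
from h import *
print(trav([.50,.006,.2]))
```

```text
[ 0.0031 -0.1073 -0.3632]
```

```bash
python3 -m pendant '[{"travel":[0,-0.017,-0.055],"twist":0},{"travel":[0,-0.033,-0.110],"twist":0},{"travel":[0,-0.050,-0.165],"twist":0},{"travel":[0,-0.066,-0.220],"twist":0},{"travel":[0,-0.083,-0.275],"twist":0},{"travel":[0,-0.098,-0.330],"twist":0},{"travel":[0,-0.107,-0.363],"twist":0},{"travel":[0,-0.107,-0.363],"twist":0},{"travel":[0,-0.107,-0.363],"twist":0}]'
python3 - <<'E'
from h import *
p,R,s=pose();im=shot("wrist","w8.png");np.savez("w8.npz",p=p,R=R)
E
```

```text
time: 9.05
position: [0.5003, 0.0061, 0.2036]
tool_rot: [0.9, 1.376, -0.894]
ft_force: [0.3, 0.5, -0.0]
grip_width: 0.009
```

View pics/w8.png

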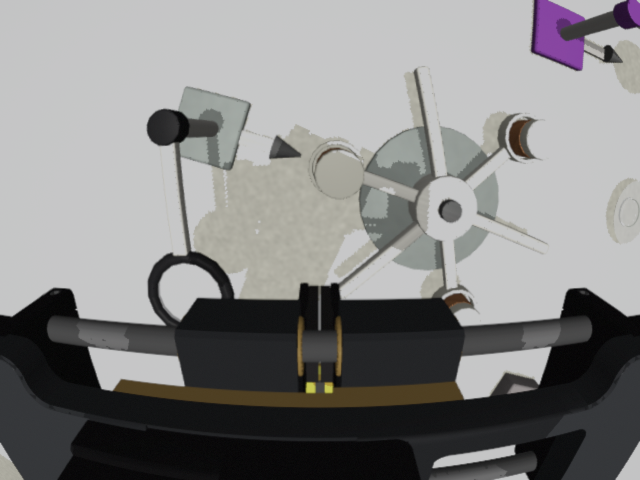

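Run:
```python
from h import *
w=cv2.imread("pics/w8.png")
crop(w,255,115,375,205,"w8a.png",6)
crop(w,380,55,560,220,"w8b.png",4)
```

```text
(no output)
```

View pics/w8a.png

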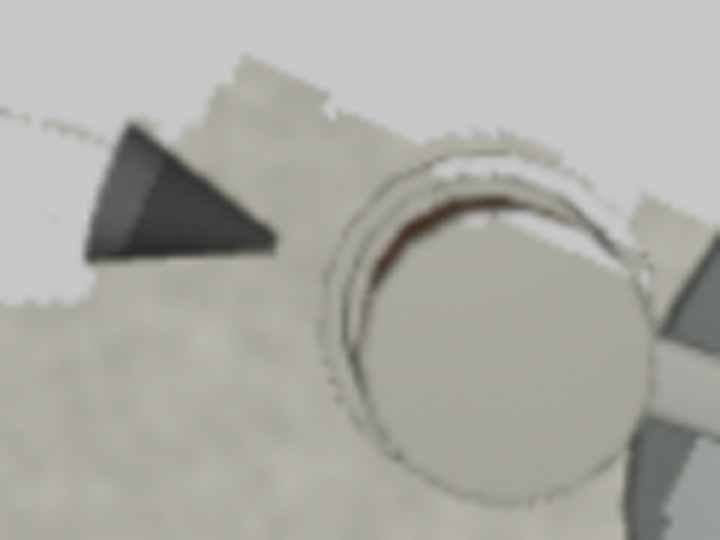

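View pics/w8b.png

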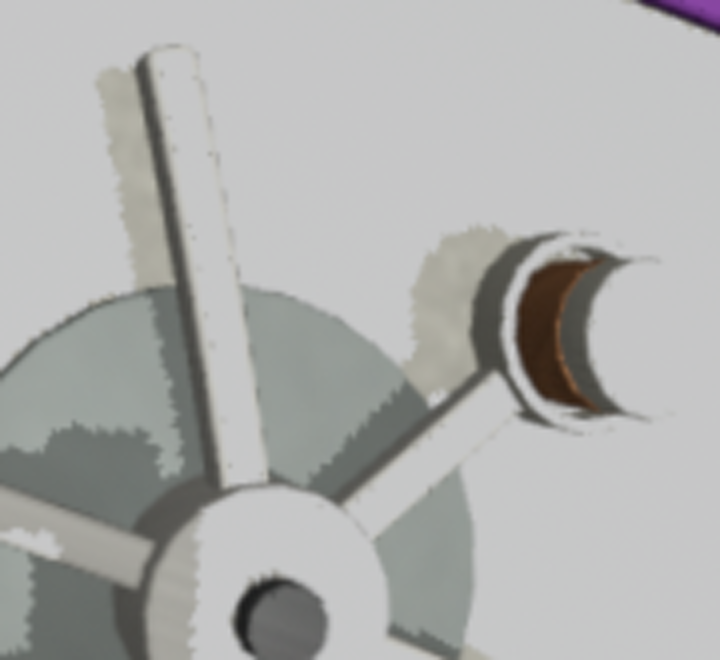

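Run:
```python
from h import *
d=np.load("w8.npz");p,R=d["p"],d["R"]
A=lambda x,y,z:wonz(((x+.5)/6+255-.5,(y+.5)/6+115-.5),z,p,R)[:2]
B=lambda x,y,z:wonz(((x+.5)/4+380-.5,(y+.5)/4+55-.5),z,p,R)[:2]
at=lambda v:np.degrees(np.arctan2(v[1],v[0]))
hub=B(289,622,.067);tip=A(278,240,.014);cap=A(506,357,.104)
print(hub,tip,cap,np.linalg.norm(tip-hub),np.linalg.norm(cap-hub))
a,b=B(172,52,.05),B(244,484,.05)
print("arm line",at(a-b),"arm from hub",at(a-hub),np.linalg.norm(a-hub))
l=(A(325,320,.052),A(490,150,.052))
print("tip",at(tip-hub),"cap",at(cap-hub))
t=B(148,60,.05),B(220,487,.05),B(196,55,.05),B(268,480,.05)
print(at(t[0]-t[1]),at(t[2]-t[3]))
W=lambda x,y,z:wonz((x,y),z,p,R)[:2]
pv=W(167,127,.129);print("piv",pv,at(pv-hub),np.linalg.norm(pv-hub))
```

```text
[ 0.5635 -0.0879] [0.5486 0.0477] [0.5526 0.0156] 0.1364242585097036 0.10404790203511437
arm line 35.042975923443244 arm from hub 35.55005977404857 0.1237929950725341
tip 96.25645613582891 cap 95.96550420251621
35.0744044410326 35.332528607512735
piv [0.5399 0.1348] 96.03123858514378 0.22391591205195535
```

The close view puts the pointer tip at 96.2° and the pivot at 96.0° about the hub. The tall jar's cap is at 96.0° and the wheel arm at about 35.3 (+60 = 95.3°). The jar is in line with the pointer within about 1 mm, so the wheel stays. Next is the magnifier.

```bash
cat > plan2.py <<'E'
from h import *
import sys
p,R,s=pose();print(p,s["ft_force"])
ty,tz=R[:2,1],R[:2,2]
PV=np.array([.5388,.1355])
print("start",trav([.474,.143,.2]),trav([.474,.143,.108]))
for a in range(-154,-79,6):
    t=np.radians(a);u=np.array([np.cos(t),np.sin(t)]);n=np.array([-u[1],u[0]])
    sup=9.5e-3*abs(n@ty)+10e-3*abs(n@tz)
    P=PV+.055*u-n*(.006+sup)
    print(a,P,trav([*P,.108]))
E
python3 plan2.py|head -2
```

```text
[0.5005 0.0055 0.2034] [ 1.3116 -0.1507  0.2651]
start [ 0.0037  0.0311 -0.1365] [ 0.0957  0.0308 -0.1364]
```

```bash
python3 -m pendant '[{"travel":[0,0.010,-0.045],"twist":0},{"travel":[0,0.020,-0.090],"twist":0},{"travel":[0,0.031,-0.136],"twist":0},{"travel":[0,0.031,-0.136],"twist":0},{"travel":[0.035,0.031,-0.136],"twist":0},{"travel":[0.07,0.031,-0.136],"twist":0},{"travel":[0.096,0.031,-0.136],"twist":0},{"travel":[0.096,0.031,-0.136],"twist":0}]'
python3 plan2.py
python3 - <<'E'
from h import *
s=shot("side","s9.png");crop(s,180,130,380,280,"s9c.png",4)
shot("wrist","w9.png")
E
```

```text
time: 10.1
position: [0.4733, 0.1409, 0.1056]
tool_rot: [0.901, 1.38, -0.899]
ft_force: [0.1, -0.4, 0.2]
grip_width: 0.004
[0.4733 0.1409 0.1056] [ 0.0773 -0.4364  0.2041]
start [-0.0944  0.0014 -0.0019] [-0.0024  0.0015 -0.0017]
-154 [0.4822 0.1261] [-0.0024  0.0022  0.0171]
-148 [0.483 0.121] [-0.0024  0.0009  0.0221]
-142 [0.4844 0.1159] [-0.0024  0.0001  0.0274]
-136 [0.4863 0.1107] [-0.0025 -0.0002  0.0328]
-130 [0.4888 0.1057] [-0.0025  0.0001  0.0384]
-124 [0.4919 0.1008] [-0.0025  0.0009  0.0441]
-118 [0.4956 0.0962] [-0.0025  0.0025  0.0499]
-112 [0.4998 0.0919] [-0.0025  0.0047  0.0555]
-106 [0.5047 0.0881] [-0.0025  0.0076  0.061 ]
-100 [0.5101 0.0847] [-0.0026  0.0112  0.0662]
-94 [0.516 0.082] [-0.0026  0.0154  0.0711]
-88 [0.5222 0.0799] [-0.0026  0.0203  0.0755]
-82 [0.5288 0.0786] [-0.0026  0.0258  0.0794]
```

View pics/s9c.png

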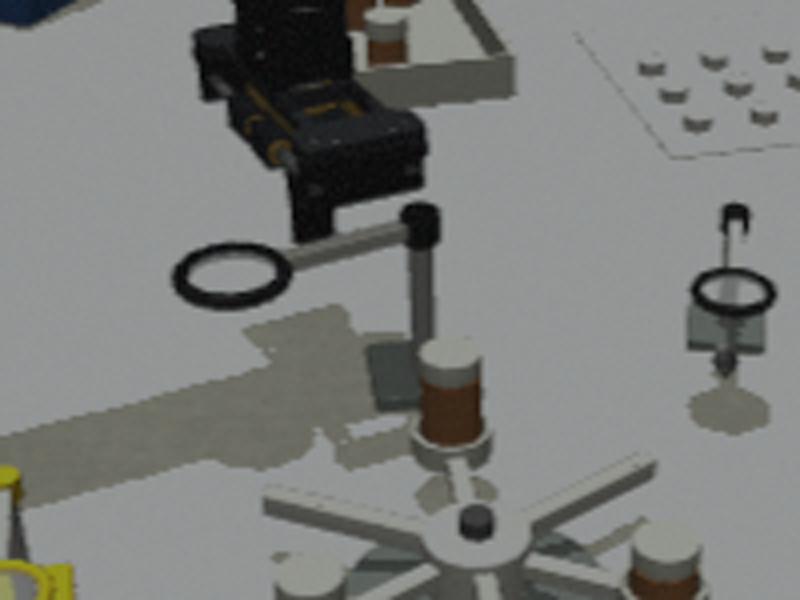

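View pics/w9.png

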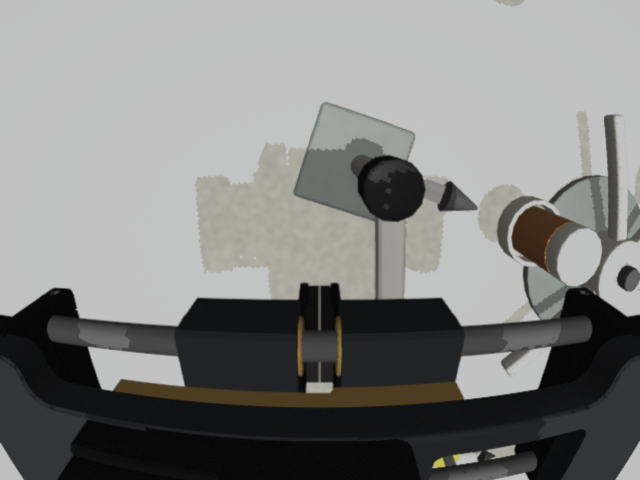

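The fingertip is behind the magnifier's bar (bar at (390,260) in the wrist view, finger at (320,330)), as planned. I push, stopping short.

```bash
python3 -m pendant '[{"travel":[-0.0025,0.001,0.009],"twist":0},{"travel":[-0.0025,0.002,0.017],"twist":0},{"travel":[-0.0025,0.001,0.023],"twist":0},{"travel":[-0.0025,0,0.029],"twist":0},{"travel":[-0.0025,0,0.036],"twist":0},{"travel":[-0.0025,0.001,0.044],"twist":0},{"travel":[-0.0025,0.003,0.051],"twist":0},{"travel":[-0.0025,0.005,0.057],"twist":0},{"travel":[-0.0025,0.009,0.063],"twist":0},{"travel":[-0.0025,0.0112,0.0662],"twist":0}]'
python3 plan2.py|tail -5
python3 - <<'E'
from h import *
p,R,s=pose();np.savez("w10.npz",p=p,R=R)
shot("wrist","w10.png");s=shot("side","s10.png");crop(s,180,130,380,280,"s10c.png",4)
E
```

```text
time: 11.45
position: [0.5124, 0.0853, 0.1105]
tool_rot: [0.903, 1.376, -0.896]
ft_force: [-0.8, 0.7, -0.9]
grip_width: 0.006
-106 [0.5047 0.0881] [ 0.0025 -0.006  -0.0056]
-100 [0.5101 0.0847] [ 0.0025 -0.0024 -0.0004]
-94 [0.516 0.082] [0.0025 0.0019 0.0045]
-88 [0.5222 0.0799] [0.0025 0.0068 0.0089]
-82 [0.5288 0.0786] [0.0026 0.0123 0.0128]
```

View pics/s10c.png

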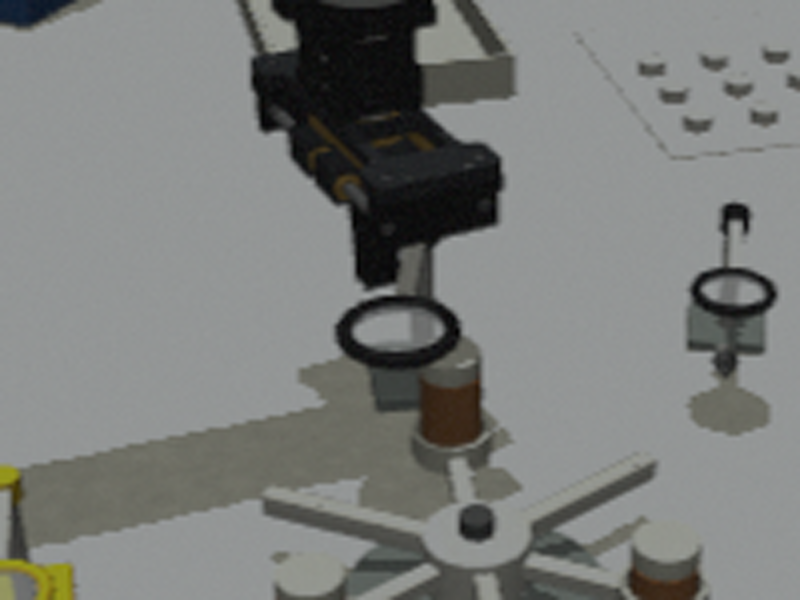

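View pics/w10.png

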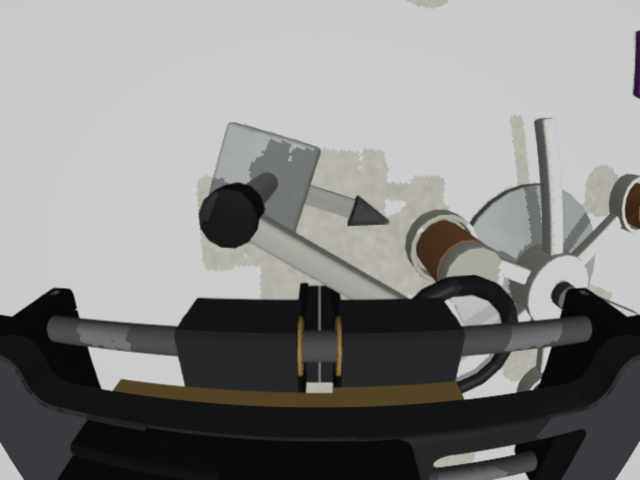

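Lens at side pixel (180+398/4, 130+331/4). I'll compute its angle about the pivot.

```bash
cat >> h.py <<'E'
def lensdark(f,x0,y0,x1,y1,thr=45):
    im=cv2.imread(f);g=cv2.cvtColor(im,6)[y0:y1,x0:x1];m=((g<thr)*255).astype(np.uint8)
    n,l,st,ce=cv2.connectedComponentsWithStats(m);i=1+np.argmax(st[1:,4])
    c=np.argwhere(l==i)[:,::-1].astype(np.float32);h=cv2.convexHull(c);e=cv2.fitEllipse(h)
    return st[i],(e[0][0]+x0,e[0][1]+y0),e
E
python3 - <<'E'
from h import *
for f,b in[("pics/side0.png",(217,185,253,212)),("pics/s10.png",(260,202,298,224))]:
    st,c,e=lensdark(f,*b);P=onz("side",c,.119);d=P[:2]-np.array([.5388,.1355]);print(st,c,P,np.hypot(*d),np.degrees(np.arctan2(d[1],d[0])))
E
```

```text
[  6   6  30  16 177] (237.55961990356445, 198.49224472045898) [0.4265 0.0791 0.119 ] 0.12568959565506732 -153.3228549901325
[  4   2  31  19 217] (279.1127300262451, 212.6879587173462) [0.5232 0.01   0.119 ] 0.1264933571718943 -97.0889409035347
```

```bash
python3 -m pendant '[{"travel":[0,0.002,0.003],"twist":0},{"travel":[0,0.004,0.006],"twist":0},{"travel":[0,0.006,0.008],"twist":0},{"travel":[0,0.0077,0.0096],"twist":0},{"travel":[0,0.0077,0.0096],"twist":0}]'
python3 plan2.py|tail -4
python3 - <<'E'
from h import *
s=shot("side","s11.png");crop(s,180,130,380,280,"s11c.png",4)
st,c,e=lensdark("pics/s11.png",265,202,310,224);P=onz("side",c,.119);d=P[:2]-np.array([.5388,.1355]);print(st,c,P,np.hypot(*d),np.degrees(np.arctan2(d[1],d[0])))
E
```

```text
time: 12.18
position: [0.5239, 0.0791, 0.1107]
tool_rot: [0.903, 1.374, -0.896]
ft_force: [-0.9, -0.1, -0.2]
grip_width: 0.002
-100 [0.5101 0.0847] [ 0.0026 -0.0105 -0.0106]
-94 [0.516 0.082] [ 0.0026 -0.0062 -0.0058]
-88 [0.5222 0.0799] [ 0.0027 -0.0013 -0.0014]
-82 [0.5288 0.0786] [0.0027 0.0042 0.0025]
[ 10   2  30  18 213] (289.27546882629395, 212.52402877807617) [0.546  0.0094 0.119 ] 0.12629620008909406 -86.75198999581501
```

View pics/s11c.png

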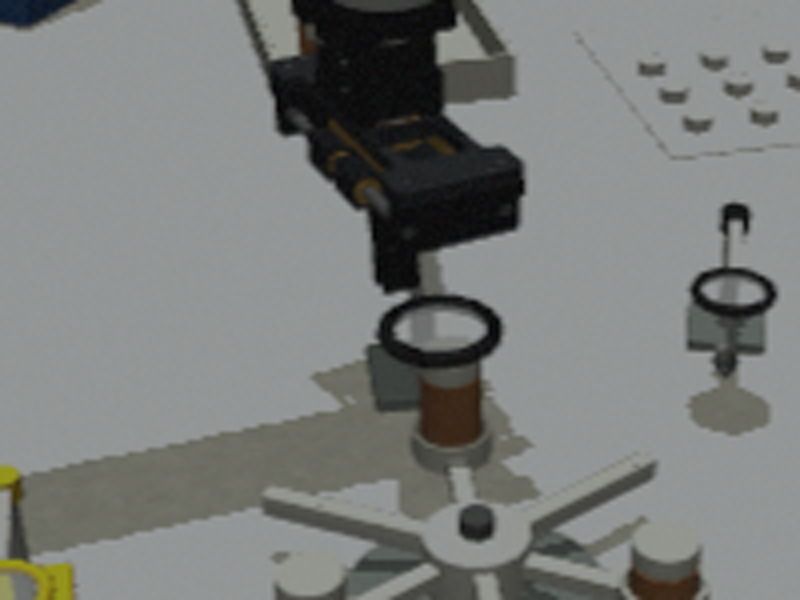

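```bash
python3 -m pendant '[{"travel":[0,0.001,0.0008],"twist":0},{"travel":[0,0.002,0.0014],"twist":0},{"travel":[0,0.002,0.0014],"twist":0}]'
python3 - <<'E'
from h import *
s=shot("side","s12.png")
st,c,e=lensdark("pics/s12.png",265,202,312,224);P=onz("side",c,.119);d=P[:2]-np.array([.5388,.1355]);print(st,c,P,np.hypot(*d),np.degrees(np.arctan2(d[1],d[0])))
c=onz("side",((464.5)/5+199.5,(342.5)/5+149.5),.104);print("cap",c)
E
```

```text
time: 12.6
position: [0.5264, 0.0787, 0.1107]
tool_rot: [0.903, 1.374, -0.896]
ft_force: [-0.8, 1.0, 0.0]
grip_width: 0.006
[ 12   2  30  18 210] (291.27486991882324, 212.3508062362671) [0.5505 0.0099 0.119 ] 0.12614214271772 -84.69504487777265
cap [0.5528 0.0097 0.104 ]
```

```bash
python3 -m pendant '[{"travel":[0,-0.02,0],"twist":0},{"travel":[-0.04,-0.03,0],"twist":0},{"travel":[-0.09,-0.03,0],"twist":0},{"travel":[-0.1,-0.04,0.03],"twist":0},{"travel":[-0.1,-0.055,0.058],"twist":0},{"travel":[-0.1,-0.055,0.058],"twist":0},{"travel":[-0.1,-0.055,0.058],"twist":0}]'
python3 - <<'E'
from h import *
p,R,s=pose();shot("wrist","w13.png");np.savez("w13.npz",p=p,R=R);print(p)
s=shot("side","s13.png")
w=cv2.imread("pics/w13.png");crop(w,130,60,530,300,"w13c.png",2)
E
```

```text
time: 13.52
position: [0.499, 0.0037, 0.2106]
tool_rot: [0.903, 1.374, -0.895]
ft_force: [0.2, 0.2, -0.6]
grip_width: 0.003
[0.499  0.0037 0.2106]
```

View pics/w13c.png

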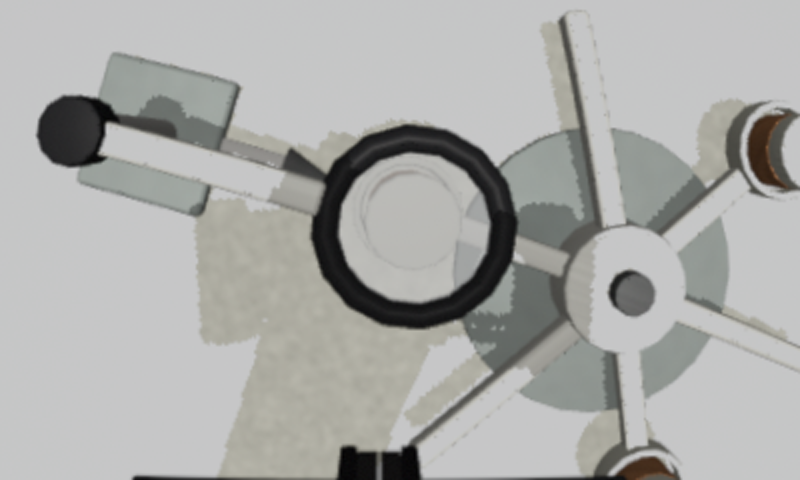

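Run:
```python
from h import *
d=np.load("w13.npz");p,R=d["p"],d["R"]
W=lambda c,z:wonz(c,z,p,R)[:2]
C=lambda x,y:((x+.5)/2+129.5,(y+.5)/2+59.5)
at=lambda v:np.degrees(np.arctan2(v[1],v[0]))
st,c,e=lensdark("pics/w13.png",283,118,392,226,50);print(st,c,e)
L=W(c,.121);pv=W(C(72,131),.129);hub=W(C(634,294),.067);cap=W(C(411,220),.104)
print("lens",L,"cap",cap,"piv",pv,"hub",hub,np.linalg.norm(L-pv),np.linalg.norm(cap-hub))
print("axis",at(pv-hub),"lens",at(L-hub),"cap",at(cap-hub),"swing off",at(L-pv)-at(hub-pv))
st,c,e=lensdark("pics/s13.png",265,200,312,224);P=onz("side",c,.119);print("side",st,P)
w=cv2.imread("pics/w13.png");crop(w,270,100,400,240,"w13d.png",4)
t=ctrl.get_image("top")[:,:,::-1];cv2.imwrite("pics/t13.png",t)
```

```text
[   3    5  103  101 3099] (336.5396270751953, 173.15340423583984) ((53.53962707519531, 55.153404235839844), (100.13141632080078, 101.85067749023438), 96.24882507324219)
lens [0.5522 0.0156] cap [0.5529 0.0161] piv [0.5391 0.1365] hub [ 0.5625 -0.0877] 0.12157280005292362 0.10422466339776838
axis 95.95822837025243 lens 95.69918593061959 cap 95.30626696829974 swing off 0.2212103417646034
side [ 12   4  30  18 209] [0.5508 0.0101 0.119 ]
```

View pics/w13d.png

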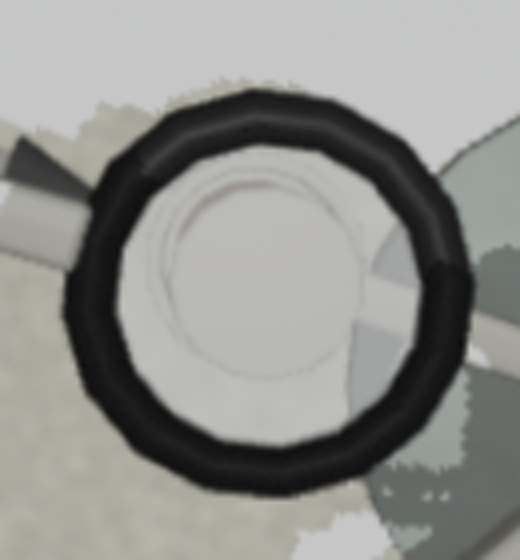

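View pics/t13.png

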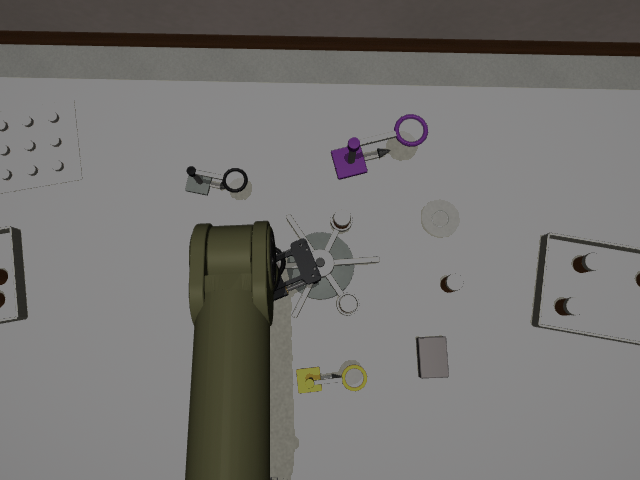

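Lens centre (552.2, 15.6) mm and cap centre (552.9, 16.1) mm agree to about 1 mm. The swing error is about 0.2°, and the robot is clear of everything. I hand it in.

```bash
python3 -c "
from bench import ctrl
print(ctrl.get_state()['ft_force']);print(ctrl.close_job())"
```

```text
[-0.41560406  0.49727274 -0.03626782]
the job is handed in; nothing more can be done
None
```

The tall jar now stands at the pointer and the lens is centred over it; I handed the job in at about 14 s of the 67 s. I turned the carousel about 160° anticlockwise by pushing one bare arm with the shut fingertips. Then I pushed the magnifier's bar round by about 70° and backed the robot clear. No jars or bystanders were touched, and I saw no large contact forces in the readings.

Last checks, from the wrist camera with the robot clear:
- **Lens over jar:** the lens centre is about 1 mm from the jar's cap centre, and the magnifier is about 0.2° from zero. The side view's last lens and cap readings differ by about 2 mm.
- **Jar in line with pointer:** the estimates disagreed slightly. The cap read from 0° to 0.65° short of the stand's axis, and the wheel's arms read 0.6–0.9° short. That is at most about 1.5 mm at the jar, so I did not nudge the wheel further.

The top view was blocked by the arm at the end, so it could not confirm the final lens position.

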